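# Fetch the crucible from behind the casting flasks

### The job

The white crucible on the kiln shelf is shut in behind two steel flasks and an ingot mould: first stand all three of those upright on the pale soldering board at the side, then seat the crucible flat inside the steel ring of the casting machine, and only then stand each of the three back upright on the very spot of the shelf it came from. Let nothing fall over, and do not disturb the jar and the can standing beyond the shelf.

Things in the scene. Friction and masses are not known exactly. Their poses are not given: they have to be found in the camera images.
- rack: Kiln shelf, fixed: brown slab 200 (its x) by 250 (its y) mm, 12 mm thick; origin at the centre of its underside, on the table; x points away from the robot at yaw 0. Three dark round 50 mm marks, flush with its top, lie in a row at x = -50, y = -70, 0, +70 mm. Behind them two pale bricks, 50 mm high above the slab, cover x = 22 to 98, |y| = 42 to 122 mm, with a gap between them.
- board: Pale soldering board, fixed: slab 280 (its x) by 120 (its y) mm, 25 mm thick, some scorch marks; origin at the centre of its underside, on the table. It lies to the left or to the right of the shelf, its long side roughly along world x. The side area: room for three things in a row along its x, 90 mm apart.
- cradle: Casting machine head, fixed, across the shelf from the board: grey round foot 120 mm wide, on it a steel ring, 84 mm outside, 66 mm inside, its rim 52 mm above the table; a short rod with a counterweight sticks out along its x to 150 mm from the axis, at most 44 mm high. Origin on its axis at table height.
- seat (a point): Centre of the flat floor inside the cradle's ring, 44 mm above the table, 8 mm below the ring's rim: the crucible's underside goes here.
- wide_flask: Wide casting flask: upright steel cylinder, 54 mm diameter, 118 mm high, plaster-filled top with a dark sprue hole, up to 0.85 kg. Origin at the centre of its underside. Starts within 4 mm (each way) of one of the three marks.
- slim_flask: Slim casting flask: upright steel cylinder, 42 mm diameter, 128 mm high, plaster-filled top, up to 0.65 kg. Origin at the centre of its underside. Starts within 4 mm of one of the marks.
- mould: Ingot mould: upright dark steel block, 40 (its x) by 52 (its y) by 120 mm high, up to 0.85 kg. Origin at the centre of its underside. Starts within 4 mm of one of the marks, its x within 0.15 rad of the shelf's x.
- crucible: White ceramic melting cup, open on top, 46 mm outside diameter (38 at the foot, widening over the lowest 12 mm), 50 mm high, up to 0.17 kg. Origin at the centre of its underside. It stands in the gap between the bricks, near x = 30, y = 0 mm of the shelf; grip it along the shelf's x, once the tall things in front are away.
- glass_jar: Glass jar with a lid, 56 mm diameter, 70 mm high, beyond the shelf; leave alone. Origin at the centre of its underside.
- canister: Grey can, 44 mm diameter, 85 mm high, beyond the shelf; leave alone. Origin at the centre of its underside.
Not all that is in view belongs to the job. What is shaped like the wide_flask but blue is not meant.

How it is judged:
On the way, in this order (a step that is already met when the one before it is completed fails the run):
1. Both flasks and the mould stand upright on the soldering board, released (x of wide_flask in the frame of board between -0.14 and 0.14 m and y of wide_flask in the frame of board between -0.06 and 0.06 m and z of wide_flask in the frame of board between 0.019 and 0.031 m and angle between each of wide_flask, slim_flask, mould's own z axis and vertical below 0.1 rad and linear speed of each of wide_flask, slim_flask, mould below 0.03 m/s and contact force between the fingers and wide_flask below 0.3 N and x of slim_flask in the frame of board between -0.14 and 0.14 m and y of slim_flask in the frame of board between -0.06 and 0.06 m and z of slim_flask in the frame of board between 0.019 and 0.031 m and contact force between the fingers and slim_flask below 0.3 N and x of mould in the frame of board between -0.14 and 0.14 m and y of mould in the frame of board between -0.06 and 0.06 m and z of mould in the frame of board between 0.019 and 0.031 m and contact force between the fingers and mould below 0.3 N), for 0.2 s.
2. The crucible stands in the cradle's ring, released, while the three are still on the board (all of step 1 and horizontal distance between crucible and seat below 0.012 m and z of crucible in the frame of seat between -0.004 and 0.004 m and angle between crucible's own z axis and vertical below 0.1 rad and linear speed of crucible below 0.03 m/s and contact force between the fingers and crucible below 0.3 N), for 0.2 s.
At the end, for the whole second after the job is handed in: The crucible stands in the cradle's ring (within 12 mm of the seat, height within 4 mm, upright within 0.1 rad), and each flask and the mould stands upright (0.1 rad) within 15 mm of where it stood at the start; all released and at rest (horizontal distance between crucible and seat below 0.012 m and z of crucible in the frame of seat between -0.004 and 0.004 m and angle between each of crucible, wide_flask, slim_flask, mould's own z axis and vertical below 0.1 rad and linear speed of each of crucible, wide_flask, slim_flask, mould below 0.03 m/s and contact force between the fingers and crucible below 0.3 N and distance of each of wide_flask, slim_flask, mould from where it was at the start of the episode below 0.015 m and contact force between the fingers and wide_flask below 0.3 N and contact force between the fingers and slim_flask below 0.3 N and contact force between the fingers and mould below 0.3 N); the robot touches nothing.
It fails at once if The crucible, a flask or the mould is tipped over (angle between any of wide_flask, slim_flask, mould, crucible's own z axis and vertical above 0.6 rad).
It fails at once if The jar or the canister is pushed by more than 20 mm (distance of any of glass_jar, canister from where it was at the start of the episode above 0.02 m).
It also fails if it takes over 152 s, if anything falls off the work surface, if the arm or the gripper's body presses on something with over 40 N, if the wrist force passes 120 N, or if a joint passes its speed limit or range.

### The arm

A 6-joint arm with a two-finger parallel gripper is mounted at the origin on the work surface. World frame = base frame: x ahead of the robot, y to its left, z up, the work surface at z = 0. Lengths are in m, angles in rad, forces in N, time in s.
With the tool pointing down it reaches from about 0.275 to 0.725 m from the base axis. Payload 15.9 kg.
Tool frame: the origin (TCP) lies on the centre line of the jaws, within the pads' length; the fingertips stand 8 mm ahead of it and the grasp point (between the pads) lies 11 mm behind it; z points along the fingers, y is the line along which they close (so a half turn about z gives the same grasp; the last joint's range is limited). The gripper opens to 85 mm and grips with 20 to 120 N. Pads are 22 mm wide; open, the fingers measure 114 mm over their backs; the gripper's body (76 mm by 85 mm) begins 54 mm behind the grasp point. The pads swing forward as they close: fully open they stand 13 mm farther back than shut.
Start: joints at [1.272, 0.213, -0.034, 1.323, 0, 1.571], TCP at [0.147, 0.478, 0.239] pointing down, gripper open.
Joint ranges: [-2.98, 2.98], [-0.74, 1.72], [-1.14, 1.35], [-2.1, 2.04], [-1.57, 1.44], [-3.14, 3.14]. Speed limits (rad/s): [1.89, 1.89, 2.39, 2.57, 3.14, 3.14].

### API

Orientations are given as [roll, pitch, yaw] about the fixed x, y, z axes, in that order (R = Rz(yaw) Ry(pitch) Rx(roll)).
In Python, from plant import readout, read_camera, ctrl gives the robot as it stands.
- The arm moves only by the shell command python3 -m jog 'ROWS' [OPENING]. ROWS is JSON, a list of rows, each a list of 2 entries, a list of its own where there are three numbers: the shift along the tool's x, y, z in mm, then the turn about the tool's z in rad. In form: [[[x, y, z], yaw], ...]. A call has 1 to 5 rows; each row is the pose to reach, as a shift and turn from the pose commanded when the call began, along the tool's axes at that moment; what a row does not reach only later rows make up. A row lasts 1/12 s, in which the tool goes at most 41.7 mm and 7.16 degrees, less where a joint would pass 70% of its speed; a pose out of reach is approached as far as the arm can. A call with a gripper value outside its range is refused whole. OPENING is the closure, from -1 (fully open) to 1 (shut), set as the call begins (- or left out, the last holds). The fingers move at their own pace and stop on an object; the grip force is fixed at half the most. Time passes only in rows, so rows that repeat a pose let the fingers close. It gives the time, the measured TCP pose, the force, the opening and the grip force at its end, in the units of the state.
- readout.get_obs(): the state, without advancing time (a new reading comes with each control period).
- read_camera(name): name is "scene" or "top"; returns a dict with "frame" (420x560x3 uint8, blue, green, red), "depth" (420x560 float32, m along the optical axis (not along the pixel's ray), 0 where there is no reading), "vertical_fov" (degrees; the focal length in pixels is half the picture's height over the tangent of half this angle, whatever the lens; pixels are square), "cx", "cy" (the principal point, pixels), "k1" (the pictures are not rectified: a ray, as slopes to the right and down, at radius r is drawn at 1 + k1 r^2 times it, then the intrinsics apply), "eye" and "rotation" of the camera in the world. Camera axes: x right, y down, z forward; pixel columns grow to the right and rows downward; lengths in m; the calibration is good to about 2 mm. A picture is of the moment at which its call begins.
- ctrl.sign_off(): hands the job in; it is judged then, once.
The state is a dict: "time": time; "joint_pos": joint angles; "joint_vel": joint speeds; "joint_torque": joint torques, N m; "eef_pos": TCP position; "tool_rot": TCP orientation; "ft_force": force on the tool from outside, world axes, zero at the start; "moment": the same for the moment, N m; "gripper_width": finger opening in m; "finger_force": force on a finger pad.
Only numpy, scipy, OpenCV 4.12 (cv2) and the standard library are available. Lean on these libraries where they do the work, as an engineer would, in place of code of your own. Each camera call takes 0.05 s, during which the arm holds its last target. There are 200 camera calls.

## Working session

There is one attempt and no reset: what is moved stays moved. The work goes in short steps, Python scripts to look and compute and a shell command to move; the robot and the scene stay as the last step left them, time stands still between calls to the robot, and variables do not carry over. Pictures are saved under pics/ and viewed, at most 14 in all, crops included, and the job is handed in when it is done.

```bash
mkdir -p pics; cat > h.py <<'E'
import numpy as np, cv2, sys
from plant import readout, read_camera, ctrl
def cam(n):
    c=read_camera(n); h=c["frame"].shape[0]
    c["f"]=h/2/np.tan(np.radians(c["vertical_fov"])/2)
    c["K"]=np.array([[c["f"],0,c["cx"]],[0,c["f"],c["cy"]],[0,0,1]]); c["D"]=np.array([c["k1"],0,0,0.])
    c["R"]=np.array(c["rotation"]); c["eye"]=np.array(c["eye"]); return c
def rays(c,px):
    p=cv2.undistortPoints(np.array(px,float).reshape(-1,1,2),c["K"],c["D"]).reshape(-1,2)
    return np.c_[p,np.ones(len(p))]
def onplane(c,px,z):
    d=rays(c,px)@c["R"].T
    return c["eye"]+d*((z-c["eye"][2])/d[:,2])[:,None]
def cloud(c):
    h,w=c["depth"].shape; u,v=np.meshgrid(np.arange(w),np.arange(h))
    r=rays(c,np.stack([u,v],-1).reshape(-1,2))
    P=c["eye"]+(r*c["depth"].reshape(-1,1))@c["R"].T
    P[c["depth"].ravel()<=0]=np.nan
    return P.reshape(h,w,3)
E
python3 - <<'E'
from h import *
for n in("scene","top"):
    c=cam(n); cv2.imwrite(f"pics/{n}0.png",c["frame"]); print(n,c["eye"],c["R"].round(3).tolist(),c["f"],c["k1"])
o=readout.get_obs(); print(o["time"],o["eef_pos"],o["tool_rot"],o["gripper_width"])
E
```

```text
scene [1.07449743 0.22449711 0.75916257] [-2.472, -0.009, 1.973] 414.01879691787354 -0.09113935810764402
top [ 0.37162788 -0.00623991  1.13999168] [-2.967, 0.007, -1.585] 426.4442115532241 -0.12649308679960997
0.1 [0.14709698 0.47760555 0.23886922] [-3.14065750e+00 -4.22293871e-05  2.84278907e+00] 0.08534658787635568
```

View pics/scene0.png

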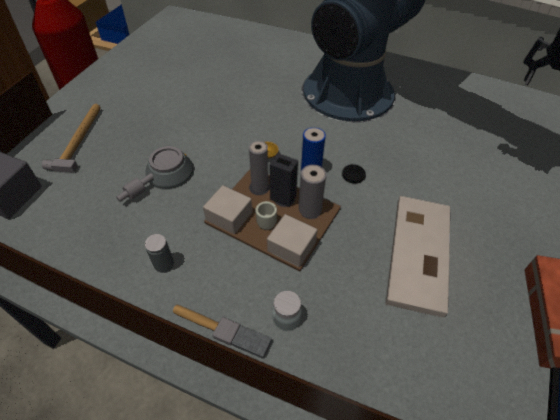

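View pics/top0.png

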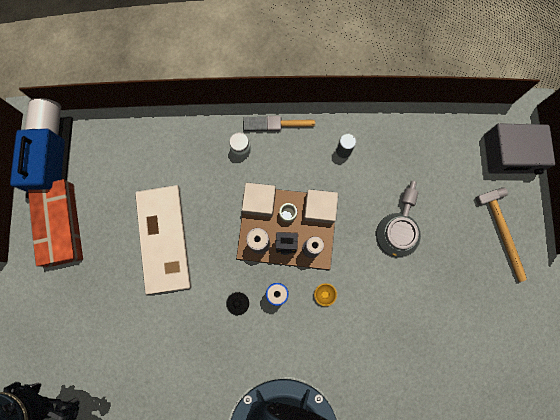

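The scene view shows the slim flask (258,165), mould (285,180) and wide flask (312,190) with the crucible at (266,215), the blue decoy at (314,150), and the board on the right. In the top view, the wide flask is at (257,239), the mould at (287,241), the slim flask at (315,245), the crucible at (288,212), the cradle at (402,234) and the board at (163,240).

```bash
cat >> h.py <<'E'
from scipy.spatial.transform import Rotation as Ro
_cam=cam
def cam(n):
    c=_cam(n); c["R"]=Ro.from_euler("xyz",c["rotation"]).as_matrix(); return c
def band(c,P,roi,z,tol=.008):
    u0,v0,u1,v1=roi; m=np.zeros(P.shape[:2],np.uint8)
    m[v0:v1,u0:u1]=(abs(P[v0:v1,u0:u1,2]-z)<tol)
    cs,_=cv2.findContours(m,cv2.RETR_EXTERNAL,cv2.CHAIN_APPROX_NONE)
    k=max(cs,key=cv2.contourArea).reshape(-1,2)
    return k, onplane(c,k,z)[:,:2]
def tool(x,y):
    "print shift of world target into tool axes (mm)"
    o=readout.get_obs(); R=Ro.from_euler("xyz",o["tool_rot"]).as_matrix()
    return o,R
E
cat > m.py <<'E'
from h import *
def rect(q):
    r=cv2.minAreaRect((q*1000).astype(np.float32)); return np.round(r[0],1),np.round(r[1],1),round(r[2],1)
if __name__=="__main__":
    c=cam("top");P=cloud(c)
    print("floor z",np.nanmedian(P[300:350,180:220,2]))
    for n,roi,z in [("wide",(235,222,274,256),.130),("mould",(270,225,302,258),.132),("slim",(300,230,330,262),.140),("cruc",(275,198,302,224),.062),("ring",(375,205,430,262),.052),("board",(120,170,200,310),.025),("brL",(235,170,280,230),.062),("brR",(297,170,345,230),.062),("blue",(260,275,295,315),.118),("jar",(225,125,255,160),.07),("can",(333,125,360,160),.085)]:
        k,q=band(c,P,roi,z); (ctr,rad)=cv2.minEnclosingCircle((q*1000).astype(np.float32))
        b=P[roi[1]:roi[3],roi[0]:roi[2],2]
        print(n,"circ",np.round(ctr,1),round(rad,1),"rect",*rect(q),"zmax",np.nanpercentile(b,98).round(4))
    # shelf by colour
    hsv=cv2.cvtColor(c["frame"],cv2.COLOR_BGR2HSV); print("shelf hsv",hsv[262,250],hsv[225,272])
    for uv in [(408,196),(411,185)]: print("rod",P[uv[1],uv[0]].round(3))
E
python3 m.py
```

```text
floor z -9.425746887126163e-05
wide circ [489.9  54.5] 27.1 rect [490.6  55. ] [52.5 50.4] 89.2 zmax 0.1329
mould circ [484.5 -15.2] 30.7 rect [484.5 -15.1] [50.  40.6] 88.8 zmax 0.1347
slim circ [472.8 -81.2] 20.8 rect [473.  -80.9] [39.8 40.3] 43.7 zmax 0.1432
cruc circ [567.5 -21. ] 23.2 rect [567.1 -21. ] [41.2 44.4] 89.1 zmax 0.0632
ring circ [ 509.  -315.3] 43.2 rect [ 508.2 -315.8] [82.6 84.5] 16.7 zmax 0.053
board circ [506.3 316.6] 151.0 rect [506.7 315.7] [281.2 122.3] 8.0 zmax 0.0284
brL circ [604.7  55.1] 52.9 rect [604.1  55. ] [79.8 77. ] 82.5 zmax 0.0651
brR circ [ 583.8 -107.2] 53.4 rect [ 582.8 -107.2] [80.  77.3] 82.7 zmax 0.0646
blue circ [359.    9.3] 26.9 rect [359.    9.2] [52.1 51.6] 89.2 zmax 0.121
jar circ [756.1 106.2] 24.9 rect [755.7 106.5] [47.3 45.5] 43.4 zmax 0.0727
can circ [ 745.5 -177.4] 21.9 rect [ 746.3 -178. ] [40.8 40.8] 61.4 zmax 0.0871
shelf hsv [ 6 20 64] [ 13 110 155]
rod [ 0.608 -0.341  0.042]
rod [ 0.641 -0.356  0.029]
```

```bash
python3 -m jog '[[[0,0,0],0.6],[[0,0,0],0.6],[[0,0,0],0.6],[[0,0,0],0.6],[[0,0,0],0.6]]' -1; python3 -m jog '[[[0,0,0],0.6],[[0,0,0],0.6],[[0,0,0],0.6],[[0,0,0],0.6],[[0,0,0],0.6]]'; python3 -m jog '[[[0,0,0],0.072],[[0,0,0],0.072],[[0,0,0],0.072]]'
python3 -c "
from h import *
o=readout.get_obs();print(o['ft_force'],o['joint_pos'])"
```

```text
time: 0.57
eef_pos: [0.1471, 0.4777, 0.2391]
tool_rot: [-3.141, 0.0, 2.236]
ft_force: [-0.5, 0.9, -0.8]
gripper_width: 0.0854
finger_force: 0.0
time: 0.98
eef_pos: [0.1471, 0.4777, 0.2391]
tool_rot: [-3.141, 0.0, 1.636]
ft_force: [-0.4, 0.3, 0.4]
gripper_width: 0.0852
finger_force: 0.0
time: 1.23
eef_pos: [0.1471, 0.4778, 0.2392]
tool_rot: [-3.141, 0.0, 1.573]
ft_force: [1.1, 0.7, 0.6]
gripper_width: 0.0851
finger_force: 0.0
[1.07205348 0.74693353 0.59672674] [ 1.27202924e+00  2.13049851e-01 -3.45825418e-02  1.32347548e+00
  3.17438160e-05  2.84028273e+00]
```

```bash
python3 -m jog '[[[-30,25,0],0],[[-65,53,0],0],[[-97,80,0],0],[[-129,106,0],0],[[-161,132,0],0]]'; python3 -m jog '[[[-32,26,0],0],[[-65,53,0],0],[[-97,80,0],0],[[-129,106,0],0],[[-161,132,0],0]]'; python3 -m jog '[[[-30,25,0],0],[[-60,48,0],0],[[-80,65,0],0],[[-95,75,0],0],[[-101,79,0],0]]';python3 -m jog '[[[0,0,10],0],[[0,0,20],0],[[0,0,20],0],[[0,0,20],0]]'
```

```text
time: 1.65
eef_pos: [0.2782, 0.3171, 0.2393]
tool_rot: [3.141, -0.0, 1.575]
ft_force: [1.1, 1.5, 0.2]
gripper_width: 0.0855
finger_force: 0.0
time: 2.07
eef_pos: [0.4103, 0.156, 0.2395]
tool_rot: [3.141, -0.0, 1.574]
ft_force: [1.2, 1.8, 0.6]
gripper_width: 0.0853
finger_force: 0.0
time: 2.48
eef_pos: [0.4895, 0.0549, 0.2389]
tool_rot: [-3.141, 0.0, 1.571]
ft_force: [-0.2, 0.3, -1.4]
gripper_width: 0.0853
finger_force: 0.0
time: 2.82
eef_pos: [0.4873, 0.0579, 0.2185]
tool_rot: [-3.14, 0.0, 1.573]
ft_force: [-0.6, 0.5, 0.4]
gripper_width: 0.0853
finger_force: 0.0
```

```bash
python3 -m jog '[[[0,0,0],0],[[0,0,0],0],[[0,0,0],0]]'; python3 -m jog '[[[-3,3,20],0],[[-3,3,40],0],[[-3,3,60],0],[[-3,3,60],0],[[-3,3,60],0]]'
```

```text
time: 3.07
eef_pos: [0.4885, 0.0574, 0.2197]
tool_rot: [3.141, -0.0, 1.572]
ft_force: [0.7, -0.3, -0.7]
gripper_width: 0.0856
finger_force: 0.0
time: 3.48
eef_pos: [0.4909, 0.054, 0.1593]
tool_rot: [-3.14, 0.0, 1.571]
ft_force: [0.1, -0.5, 0.4]
gripper_width: 0.0851
finger_force: 0.0
```

```bash
python3 -m jog '[[[0,0,20],0],[[0,0,40],0],[[0,0,55],0],[[0,0,67],0],[[0,0,67],0]]'; python3 -m jog '[[[0,0,0],0],[[0,0,0],0],[[0,0,0],0],[[0,0,0],0],[[0,0,0],0]]' 1;python3 -m jog '[[[0,0,0],0],[[0,0,0],0],[[0,0,0],0],[[0,0,0],0],[[0,0,0],0]]'
```

```text
time: 3.9
eef_pos: [0.4911, 0.054, 0.0918]
tool_rot: [-3.14, 0.0, 1.571]
ft_force: [-0.3, 0.5, 0.2]
gripper_width: 0.0853
finger_force: 0.0
time: 4.32
eef_pos: [0.492, 0.0541, 0.0939]
tool_rot: [3.14, -0.0, 1.571]
ft_force: [-4.1, -0.7, 11.5]
gripper_width: 0.0531
finger_force: 60.5
time: 4.73
eef_pos: [0.492, 0.0541, 0.0939]
tool_rot: [3.14, -0.0, 1.571]
ft_force: [-4.3, 0.1, 10.3]
gripper_width: 0.0526
finger_force: 60.5
```

```bash
python3 -m jog '[[[0,0,-10],0],[[0,0,-30],0],[[0,0,-55],0],[[0,0,-80],0],[[0,0,-90],0]]'; python3 -m jog '[[[15,6,0],0],[[40,15,0],0],[[70,26,0],0],[[100,38,0],0],[[130,49,0],0]]';python3 -m jog '[[[30,11,0],0],[[60,23,0],0],[[85,32,0],0],[[105,40,0],0],[[120,45,0],0]]'; python3 -m jog '[[[12,5,0],0],[[20,8,0],0],[[24,10,0],0],[[24,10,0],0],[[24,10,0],0]]'
```

```text
time: 5.15
eef_pos: [0.4925, 0.0541, 0.1861]
tool_rot: [3.138, -0.0, 1.571]
ft_force: [1.7, 0.5, -6.4]
gripper_width: 0.053
finger_force: 65.9
time: 5.57
eef_pos: [0.5406, 0.1853, 0.1822]
tool_rot: [-3.141, 0.0, 1.57]
ft_force: [1.8, -0.5, -6.6]
gripper_width: 0.0529
finger_force: 65.6
time: 5.98
eef_pos: [0.5855, 0.3059, 0.1814]
tool_rot: [-3.141, 0.0, 1.572]
ft_force: [0.0, -0.4, -7.9]
gripper_width: 0.0527
finger_force: 65.6
time: 6.4
eef_pos: [0.5953, 0.3276, 0.1819]
tool_rot: [-3.141, 0.001, 1.571]
ft_force: [0.9, -0.1, -7.1]
gripper_width: 0.0529
finger_force: 65.6
```

```bash
python3 -m jog '[[[0,0,20],0],[[0,0,40],0],[[0,0,55],0],[[0,0,65],0],[[0,0,69],0]]'; python3 -m jog '[[[0,0,2],0],[[0,0,4],0],[[0,0,5],0],[[0,0,6],0],[[0,0,6],0]]'
```

```text
time: 6.82
eef_pos: [0.5947, 0.327, 0.1119]
tool_rot: [-3.14, 0.001, 1.57]
ft_force: [0.3, -0.2, -7.2]
gripper_width: 0.0532
finger_force: 65.8
time: 7.23
eef_pos: [0.5956, 0.3281, 0.1077]
tool_rot: [3.141, -0.0, 1.571]
ft_force: [-0.6, 0.5, -7.4]
gripper_width: 0.0526
finger_force: 65.8
```

```bash
python3 -m jog '[[[0,0,1],0],[[0,0,2],0],[[0,0,2],0]]'; python3 -m jog '[[[0,0,1],0],[[0,0,1],0]]'
```

```text
time: 7.48
eef_pos: [0.5957, 0.3284, 0.107]
tool_rot: [3.14, -0.001, 1.571]
ft_force: [-5.3, -2.5, 9.3]
gripper_width: 0.0528
finger_force: 67.2
time: 7.65
eef_pos: [0.5957, 0.3285, 0.1069]
tool_rot: [3.139, -0.002, 1.571]
ft_force: [-9.7, -3.8, 19.8]
gripper_width: 0.053
finger_force: 68.4
```

```bash
python3 -m jog '[[[0,0,-1],0],[[0,0,-1],0],[[0,0,-1],0],[[0,0,-1],0],[[0,0,-1],0]]' -1; python3 -m jog '[[[0,0,-10],0],[[0,0,-40],0],[[0,0,-70],0],[[0,0,-95],0],[[0,0,-95],0]]'; python3 -m jog '[[[-35,-11,0],0],[[-70,-23,0],0],[[-105,-34,0],0],[[-140,-45,0],0],[[-175,-57,0],0]]'; python3 -m jog '[[[-35,-11,0],0],[[-70,-23,0],0],[[-105,-34,0],0],[[-135,-44,0],0],[[-155,-50,0],0]]'; python3 -m jog '[[[-13,-4,0],0],[[-13,-4,0],0],[[-13,-4,0],0],[[-13,-4,0],0]]'; python3 m.py | grep -v br; python3 -c "
from m import *
c=cam('top');P=cloud(c);cv2.imwrite('pics/a.png',c['frame'])
k,q=band(c,P,(110,150,220,230),.143);print(cv2.minEnclosingCircle((q*1000).astype(np.float32)))
c=cam('scene');cv2.imwrite('pics/b.png',c['frame'])"
```

```text
time: 8.07
eef_pos: [0.5955, 0.328, 0.1053]
tool_rot: [3.142, -0.0, 1.571]
ft_force: [-0.5, 0.7, 0.5]
gripper_width: 0.0852
finger_force: 0.0
time: 8.48
eef_pos: [0.597, 0.3289, 0.2067]
tool_rot: [3.135, -0.004, 1.571]
ft_force: [0.3, -0.1, 0.3]
gripper_width: 0.0855
finger_force: 0.0
time: 8.9
eef_pos: [0.5377, 0.1516, 0.2008]
tool_rot: [3.141, -0.0, 1.571]
ft_force: [0.7, 0.8, 0.6]
gripper_width: 0.0854
finger_force: 0.0
time: 9.32
eef_pos: [0.4874, -0.0044, 0.2011]
tool_rot: [3.141, 0.0, 1.57]
ft_force: [-0.8, -0.4, 0.1]
gripper_width: 0.0854
finger_force: 0.0
time: 9.65
eef_pos: [0.4848, -0.0145, 0.2006]
tool_rot: [3.141, -0.0, 1.571]
ft_force: [-0.0, 0.7, 0.2]
gripper_width: 0.0854
finger_force: 0.0
floor z -0.00018796279043420405
((594.0050659179688, 328.0403137207031), 28.094425201416016)Traceback (most recent call last):
  File "m.py", line 8, in <module>
    k,q=band(c,P,roi,z); (ctr,rad)=cv2.minEnclosingCircle((q*1000).astype(np.float32))
        ~~~~^^^^^^^^^^^
  File "h.py", line 28, in band
    k=max(cs,key=cv2.contourArea).reshape(-1,2)
      ~~~^^^^^^^^^^^^^^^^^^^^^^^^
ValueError: max() iterable argument is empty
```

View pics/b.png

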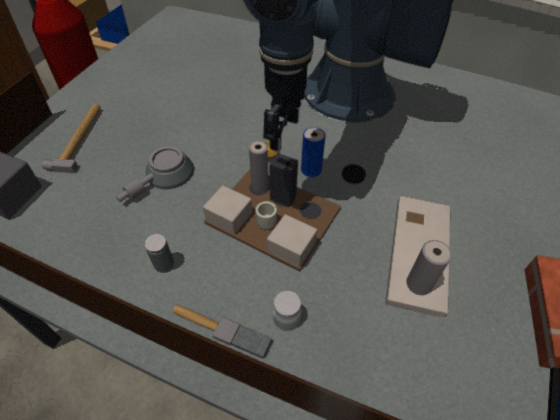

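The scene view shows the wide flask upright on the far end of the board (428,265), with the gripper above the mould (284,180). Next: the mould.

```bash
python3 -m jog '[[[0,0,25],0],[[0,0,50],0],[[0,0,75],0],[[0,0,97],0],[[0,0,108],0]]'; python3 -m jog '[[[0,0,0],0],[[0,0,0],0],[[0,0,0],0]]'; python3 -m jog '[[[0,0,0],0],[[0,0,0],0],[[0,0,0],0],[[0,0,0],0],[[0,0,0],0]]' 1;python3 -m jog '[[[0,0,0],0],[[0,0,0],0],[[0,0,0],0]]'
```

```text
time: 10.22
eef_pos: [0.4832, -0.0143, 0.0898]
tool_rot: [-3.139, -0.0, 1.572]
ft_force: [0.1, -0.1, -0.6]
gripper_width: 0.0854
finger_force: 0.0
time: 10.47
eef_pos: [0.4851, -0.0147, 0.0932]
tool_rot: [3.14, 0.0, 1.571]
ft_force: [-0.6, 1.3, 0.2]
gripper_width: 0.0853
finger_force: 0.0
time: 10.88
eef_pos: [0.4849, -0.0151, 0.093]
tool_rot: [3.14, 0.0, 1.571]
ft_force: [-1.1, 1.6, 6.7]
gripper_width: 0.0399
finger_force: 58.8
time: 11.13
eef_pos: [0.4848, -0.015, 0.093]
tool_rot: [3.14, 0.0, 1.571]
ft_force: [-1.0, 0.1, 7.4]
gripper_width: 0.0395
finger_force: 58.8
```

```bash
python3 -m jog '[[[0,0,-10],0],[[0,0,-30],0],[[0,0,-55],0],[[0,0,-80],0],[[0,0,-90],0]]'; python3 -m jog '[[[15,1,0],0],[[40,3,0],0],[[70,4,0],0],[[100,6,0],0],[[130,8,0],0]]';python3 -m jog '[[[30,2,0],0],[[60,4,0],0],[[90,6,0],0],[[120,8,0],0],[[145,10,0],0]]'; python3 -m jog '[[[22,2,0],0],[[40,3,0],0],[[50,3,0],0],[[56,3.5,0],0],[[56,3.5,0],0]]'; python3 -m jog '[[[0,0,20],0],[[0,0,40],0],[[0,0,55],0],[[0,0,65],0],[[0,0,70],0]]'; python3 -m jog '[[[0,0,2],0],[[0,0,4],0],[[0,0,4],0]]'
```

```text
time: 11.55
eef_pos: [0.4852, -0.015, 0.1856]
tool_rot: [3.139, 0.0, 1.571]
ft_force: [0.8, 0.0, -5.6]
gripper_width: 0.0399
finger_force: 61.3
time: 11.97
eef_pos: [0.4919, 0.1161, 0.1819]
tool_rot: [-3.141, 0.0, 1.57]
ft_force: [1.3, -0.0, -5.6]
gripper_width: 0.0399
finger_force: 61.2
time: 12.38
eef_pos: [0.5019, 0.2619, 0.1816]
tool_rot: [-3.141, 0.0, 1.571]
ft_force: [0.3, -0.5, -6.1]
gripper_width: 0.0399
finger_force: 61.2
time: 12.8
eef_pos: [0.5057, 0.3164, 0.1818]
tool_rot: [-3.141, 0.0, 1.572]
ft_force: [-0.4, -0.7, -5.6]
gripper_width: 0.04
finger_force: 61.2
time: 13.22
eef_pos: [0.5054, 0.3147, 0.111]
tool_rot: [-3.14, 0.001, 1.57]
ft_force: [-0.3, 0.3, -6.3]
gripper_width: 0.0399
finger_force: 61.0
time: 13.47
eef_pos: [0.5063, 0.316, 0.1088]
tool_rot: [3.141, -0.0, 1.571]
ft_force: [-0.4, -0.2, -6.8]
gripper_width: 0.0401
finger_force: 61.0
```

```bash
python3 -m jog '[[[0,0,1],0],[[0,0,2],0],[[0,0,2],0]]'; python3 -m jog '[[[0,0,1],0],[[0,0,1],0]]'
```

```text
time: 13.72
eef_pos: [0.506, 0.3161, 0.1065]
tool_rot: [3.141, -0.0, 1.571]
ft_force: [-0.9, -0.3, -7.3]
gripper_width: 0.0396
finger_force: 61.0
time: 13.88
eef_pos: [0.5061, 0.3162, 0.106]
tool_rot: [3.141, -0.001, 1.571]
ft_force: [-0.7, -0.1, 2.6]
gripper_width: 0.0398
finger_force: 61.7
```

```bash
python3 -m jog '[[[0,0,0],0],[[0,0,0],0],[[0,0,0],0],[[0,0,0],0],[[0,0,0],0]]' -1; python3 -m jog '[[[0,0,-10],0],[[0,0,-40],0],[[0,0,-70],0],[[0,0,-95],0],[[0,0,-95],0]]'; python3 -m jog '[[[-35,-3,0],0],[[-70,-6,0],0],[[-105,-9,0],0],[[-140,-12,0],0],[[-175,-15,0],0]]'; python3 -m jog '[[[-35,-3,0],0],[[-70,-6,0],0],[[-105,-9,0],0],[[-140,-12,0],0],[[-165,-14,0],0]]'; python3 -m jog '[[[-30,-2,0],0],[[-50,-3,0],0],[[-57,-4,0],0],[[-57,-4,0],0],[[-57,-4,0],0]]'; python3 - <<'E'
from m import *
c=cam('scene');cv2.imwrite('pics/c.png',c['frame'])
E
```

```text
time: 14.3
eef_pos: [0.506, 0.3161, 0.1054]
tool_rot: [3.141, -0.0, 1.571]
ft_force: [0.1, 0.7, -0.4]
gripper_width: 0.0855
finger_force: 0.0
time: 14.72
eef_pos: [0.5076, 0.3171, 0.2063]
tool_rot: [3.135, -0.004, 1.571]
ft_force: [0.1, 0.3, -0.2]
gripper_width: 0.0854
finger_force: 0.0
time: 15.13
eef_pos: [0.4905, 0.1396, 0.2007]
tool_rot: [3.141, -0.0, 1.571]
ft_force: [0.4, -0.4, -0.0]
gripper_width: 0.0852
finger_force: 0.0
time: 15.55
eef_pos: [0.4764, -0.0264, 0.2008]
tool_rot: [3.141, 0.0, 1.57]
ft_force: [0.5, -0.7, -0.2]
gripper_width: 0.0853
finger_force: 0.0
time: 15.97
eef_pos: [0.473, -0.0806, 0.2005]
tool_rot: [3.141, -0.0, 1.57]
ft_force: [0.0, 0.9, -0.6]
gripper_width: 0.0854
finger_force: 0.0
```

View pics/c.png

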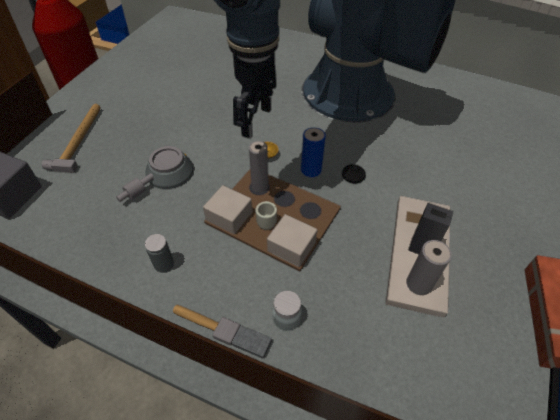

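The mould stands at (432,230) and the wide flask at (428,265) on the board. The gripper is over the slim flask at (258,165).

```bash
python3 -m jog '[[[0,0,25],0],[[0,0,50],0],[[0,0,75],0],[[0,0,95],0],[[0,0,105],0]]'; python3 -m jog '[[[0,0,0],0],[[0,0,0],0],[[0,0,0],0]]'; python3 -m jog '[[[0,0,0],0],[[0,0,0],0],[[0,0,0],0],[[0,0,0],0],[[0,0,0],0]]' 1;python3 -m jog '[[[0,0,0],0],[[0,0,0],0],[[0,0,0],0]]'
```

```text
time: 16.43
eef_pos: [0.4718, -0.0795, 0.0931]
tool_rot: [-3.139, -0.001, 1.572]
ft_force: [-0.3, -0.2, 0.2]
gripper_width: 0.0854
finger_force: 0.0
time: 16.68
eef_pos: [0.4738, -0.0807, 0.0965]
tool_rot: [3.14, 0.0, 1.571]
ft_force: [0.1, 0.1, -0.5]
gripper_width: 0.0852
finger_force: 0.0
time: 17.1
eef_pos: [0.4732, -0.0811, 0.096]
tool_rot: [3.141, 0.0, 1.571]
ft_force: [-2.7, -0.1, 8.3]
gripper_width: 0.0409
finger_force: 59.7
time: 17.35
eef_pos: [0.4732, -0.0811, 0.096]
tool_rot: [3.141, 0.0, 1.571]
ft_force: [-2.7, 0.6, 8.9]
gripper_width: 0.041
finger_force: 59.7
```

```bash
python3 -m jog '[[[0,0,-10],0],[[0,0,-30],0],[[0,0,-55],0],[[0,0,-80],0],[[0,0,-90],0]]'; python3 -m jog '[[[15,-2,0],0],[[40,-6,0],0],[[70,-10,0],0],[[105,-15,0],0],[[140,-20,0],0]]';python3 -m jog '[[[35,-5,0],0],[[70,-10,0],0],[[105,-15,0],0],[[140,-20,0],0],[[170,-25,0],0]]'; python3 -m jog '[[[25,-4,0],0],[[48,-7,0],0],[[64,-9,0],0],[[74,-11,0],0],[[74.5,-11,0],0]]'; python3 -m jog '[[[0,0,20],0],[[0,0,40],0],[[0,0,55],0],[[0,0,65],0],[[0,0,70],0]]'; python3 -m jog '[[[0,0,2],0],[[0,0,4],0],[[0,0,4],0]]'; python3 -m jog '[[[0,0,1],0],[[0,0,2],0],[[0,0,2],0]]'
```

```text
time: 17.77
eef_pos: [0.4738, -0.0812, 0.1887]
tool_rot: [3.138, 0.001, 1.571]
ft_force: [1.2, -0.3, -1.9]
gripper_width: 0.041
finger_force: 61.4
time: 18.18
eef_pos: [0.4523, 0.06, 0.1851]
tool_rot: [-3.141, 0.0, 1.57]
ft_force: [1.1, 1.3, -2.7]
gripper_width: 0.0409
finger_force: 61.5
time: 18.6
eef_pos: [0.4271, 0.231, 0.185]
tool_rot: [-3.141, -0.0, 1.571]
ft_force: [1.0, -0.0, -2.9]
gripper_width: 0.0408
finger_force: 61.5
time: 19.02
eef_pos: [0.4164, 0.3048, 0.1848]
tool_rot: [-3.141, 0.0, 1.572]
ft_force: [-0.3, -1.1, -3.1]
gripper_width: 0.0408
finger_force: 61.5
time: 19.43
eef_pos: [0.4165, 0.3023, 0.114]
tool_rot: [-3.14, 0.001, 1.57]
ft_force: [0.2, 0.0, -3.2]
gripper_width: 0.0409
finger_force: 61.5
time: 19.68
eef_pos: [0.4172, 0.3035, 0.1117]
tool_rot: [3.141, -0.0, 1.571]
ft_force: [-0.9, -0.0, -3.8]
gripper_width: 0.0407
finger_force: 61.5
time: 19.93
eef_pos: [0.417, 0.3036, 0.1095]
tool_rot: [3.141, -0.0, 1.571]
ft_force: [-0.3, 0.8, -4.4]
gripper_width: 0.0407
finger_force: 61.5
```

```bash
python3 -m jog '[[[0,0,0.7],0],[[0,0,1.4],0],[[0,0,1.4],0]]'; python3 -m jog '[[[0,0,0],0],[[0,0,0],0],[[0,0,0],0],[[0,0,0],0],[[0,0,0],0]]' -1; python3 -m jog '[[[0,0,-10],0],[[0,0,-40],0],[[0,0,-70],0],[[0,0,-95],0],[[0,0,-95],0]]'; python3 -m jog '[[[-33,15,0],0],[[-66,30,0],0],[[-99,45,0],0],[[-132,60,0],0],[[-162,75,0],0]]'; python3 -m jog '[[[-33,15,0],0],[[-66,30,0],0],[[-99,45,0],0],[[-130,60,0],0],[[-150,70,0],0]]'; python3 -m jog '[[[-13,5,0],0],[[-13,5,0],0],[[-13,5,0],0],[[-13,5,0],0]]'; python3 - <<'E'
from m import *
c=cam('scene');P=cloud(c);cv2.imwrite('pics/d.png',c['frame'])
E
```

```text
time: 20.18
eef_pos: [0.4172, 0.3038, 0.109]
tool_rot: [3.141, -0.001, 1.571]
ft_force: [-4.1, -2.7, 13.2]
gripper_width: 0.0409
finger_force: 63.2
time: 20.6
eef_pos: [0.417, 0.3035, 0.1079]
tool_rot: [3.142, 0.0, 1.571]
ft_force: [-0.8, -0.1, 0.3]
gripper_width: 0.0853
finger_force: 0.0
time: 21.02
eef_pos: [0.4186, 0.3047, 0.2084]
tool_rot: [3.136, -0.004, 1.571]
ft_force: [1.2, 0.1, 0.5]
gripper_width: 0.0852
finger_force: 0.0
time: 21.43
eef_pos: [0.4923, 0.1396, 0.2034]
tool_rot: [3.141, 0.0, 1.571]
ft_force: [1.2, 0.2, 0.9]
gripper_width: 0.0855
finger_force: 0.0
time: 21.85
eef_pos: [0.5627, -0.0115, 0.2032]
tool_rot: [3.141, 0.0, 1.569]
ft_force: [-1.3, 0.1, 0.6]
gripper_width: 0.0854
finger_force: 0.0
time: 22.18
eef_pos: [0.5665, -0.0205, 0.203]
tool_rot: [-3.141, -0.0, 1.572]
ft_force: [-0.3, -0.0, -0.0]
gripper_width: 0.0852
finger_force: 0.0
```

View pics/d.png

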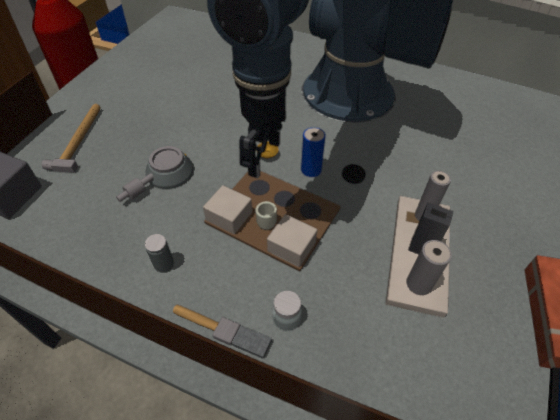

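All three stand on the board (438,190), (430,228), (428,265), and the crucible at (266,215) is free. Grip it.

```bash
python3 -m jog '[[[0,0,20],0.1],[[0,0,50],0.131],[[0,0,80],0.131],[[0,0,105],0.131],[[0,0,115],0.131]]'; python3 -m jog '[[[0,0,10],0],[[0,0,25],0],[[0,0,40],0],[[0,0,51],0],[[0,0,51],0]]'; python3 -m jog '[[[0,0,0],0],[[0,0,0],0],[[0,0,0],0],[[0,0,0],0],[[0,0,0],0]]' 1;python3 -m jog '[[[0,0,0],0],[[0,0,0],0],[[0,0,0],0]]'
```

```text
time: 22.65
eef_pos: [0.5648, -0.0203, 0.0849]
tool_rot: [-3.138, 0.0, 1.441]
ft_force: [-1.1, 0.4, -0.4]
gripper_width: 0.0857
finger_force: 0.0
time: 23.07
eef_pos: [0.5662, -0.0211, 0.0357]
tool_rot: [-3.14, 0.0, 1.44]
ft_force: [-0.5, -0.1, -0.8]
gripper_width: 0.0853
finger_force: 0.0
time: 23.48
eef_pos: [0.5677, -0.0215, 0.0383]
tool_rot: [3.14, -0.0, 1.44]
ft_force: [-2.9, 1.0, 11.9]
gripper_width: 0.0447
finger_force: 60.1
time: 23.73
eef_pos: [0.5676, -0.0215, 0.0383]
tool_rot: [3.14, -0.0, 1.44]
ft_force: [-3.8, 0.4, 11.3]
gripper_width: 0.0447
finger_force: 60.1
```

```bash
python3 -m jog '[[[0,0,-10],0],[[0,0,-30],0],[[0,0,-55],0],[[0,0,-80],0],[[0,0,-100],0]]'; python3 -m jog '[[[0,0,0],-0.1],[[0,0,0],-0.131],[[0,0,0],-0.131]]'; python3 -m jog '[[[-15,-3,0],0],[[-40,-8,0],0],[[-70,-14,0],0],[[-100,-20,0],0],[[-130,-26,0],0]]';python3 -m jog '[[[-30,-6,0],0],[[-60,-12,0],0],[[-90,-18,0],0],[[-115,-23,0],0],[[-135,-27,0],0]]'; python3 -m jog '[[[-15,-3,0],0],[[-25,-5,0],0],[[-29,-6,0],0],[[-29,-6,0],0],[[-29,-6,0],0]]'; python3 - <<'E'
from m import *
c=cam('top');P=cloud(c);f=c['frame'][180:280,350:470];cv2.imwrite('pics/e.png',cv2.resize(f,None,fx=5,fy=5))
E
```

```text
time: 24.15
eef_pos: [0.5672, -0.0215, 0.1397]
tool_rot: [3.14, -0.0, 1.44]
ft_force: [0.7, 0.1, -1.6]
gripper_width: 0.0448
finger_force: 61.5
time: 24.4
eef_pos: [0.5672, -0.0216, 0.1381]
tool_rot: [3.14, 0.0, 1.572]
ft_force: [0.3, -0.4, -1.3]
gripper_width: 0.0449
finger_force: 61.6
time: 24.82
eef_pos: [0.5404, -0.1526, 0.1373]
tool_rot: [-3.142, -0.0, 1.569]
ft_force: [0.5, -0.3, -2.2]
gripper_width: 0.0446
finger_force: 61.6
time: 25.23
eef_pos: [0.5131, -0.2885, 0.1372]
tool_rot: [-3.141, 0.0, 1.568]
ft_force: [-0.0, 0.5, -2.2]
gripper_width: 0.0448
finger_force: 61.6
time: 25.65
eef_pos: [0.5081, -0.3148, 0.1369]
tool_rot: [-3.141, -0.0, 1.571]
ft_force: [0.5, -0.0, -2.4]
gripper_width: 0.0444
finger_force: 61.6
```

View pics/e.png

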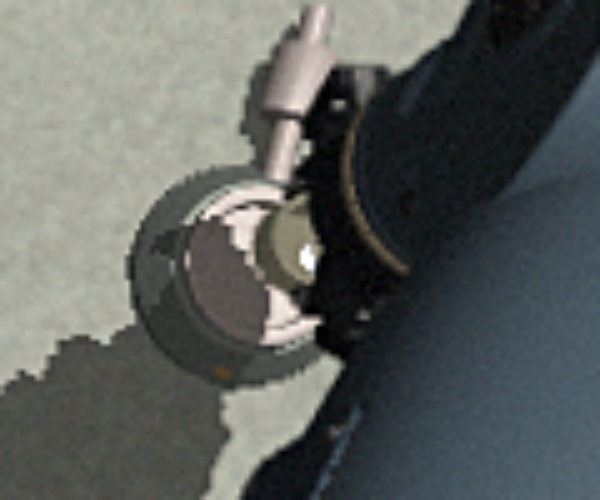

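The crop shows the crucible (crop 290,240) above the ring (crop ~255,265), offset by parallax as expected. Lower it.

```bash
python3 -m jog '[[[0,0,20],0],[[0,0,40],0],[[0,0,52],0],[[0,0,58],0],[[0,0,60],0]]'; python3 -m jog '[[[0.5,0.5,2],0],[[0.5,0.5,4],0],[[0.5,0.5,5],0],[[0.5,0.5,5],0]]'; python3 -m jog '[[[0,0,1],0],[[0,0,2],0],[[0,0,2],0]]'
```

```text
time: 26.12
eef_pos: [0.5077, -0.3145, 0.0761]
tool_rot: [-3.14, -0.001, 1.572]
ft_force: [-0.3, 0.2, -1.3]
gripper_width: 0.0451
finger_force: 61.6
time: 26.45
eef_pos: [0.5087, -0.3151, 0.0723]
tool_rot: [3.141, 0.0, 1.571]
ft_force: [-0.4, -0.4, -1.4]
gripper_width: 0.0451
finger_force: 61.6
time: 26.7
eef_pos: [0.5086, -0.3152, 0.0704]
tool_rot: [3.141, 0.0, 1.571]
ft_force: [-0.6, 0.1, 2.1]
gripper_width: 0.0447
finger_force: 61.9
```

Contact. Release, rise, and move clear to look.

```bash
python3 -m jog '[[[0,0,0],0],[[0,0,0],0],[[0,0,0],0],[[0,0,0],0],[[0,0,0],0]]' -1; python3 -m jog '[[[0,0,-10],0],[[0,0,-30],0],[[0,0,-60],0],[[0,0,-95],0],[[0,0,-130],0]]'; python3 -m jog '[[[35,-8,0],0],[[70,-16,0],0],[[105,-24,0],0],[[140,-32,0],0],[[175,-40,0],0]]'; python3 - <<'E'
from m import *
c=cam('top');P=cloud(c)
for n,roi,z in [("cruc",(375,205,430,262),.094),("ring",(375,205,430,262),.052),("wide",(110,170,220,320),.143),("mould",(110,170,220,320),.145),("slim",(110,170,220,320),.153)]:
    k,q=band(c,P,roi,z,.004); print(n,cv2.minEnclosingCircle((q*1000).astype(np.float32)))
c=cam('scene');cv2.imwrite('pics/f.png',c['frame'])
E
```

```text
time: 27.12
eef_pos: [0.5084, -0.315, 0.0699]
tool_rot: [-3.142, 0.0, 1.571]
ft_force: [-0.4, -1.2, -0.3]
gripper_width: 0.0855
finger_force: 0.0
time: 27.53
eef_pos: [0.5079, -0.3147, 0.202]
tool_rot: [-3.141, -0.0, 1.571]
ft_force: [0.7, -0.1, 0.0]
gripper_width: 0.0853
finger_force: 0.0
time: 27.95
eef_pos: [0.4677, -0.1386, 0.2007]
tool_rot: [3.141, 0.0, 1.57]
ft_force: [0.7, -0.2, 1.1]
gripper_width: 0.0856
finger_force: 0.0Traceback (most recent call last):
  File "<stdin>", line 4, in <module>
  File "h.py", line 28, in band
    k=max(cs,key=cv2.contourArea).reshape(-1,2)
      ~~~^^^^^^^^^^^^^^^^^^^^^^^^
ValueError: max() iterable argument is empty
```

```bash
python3 -m jog '[[[35,-4,0],0],[[70,-8,0],0],[[105,-12,0],0],[[140,-16,0],0],[[175,-20,0],0]]'; python3 -m jog '[[[35,-4,0],0],[[70,-8,0],0],[[105,-12,0],0],[[140,-16,0],0],[[175,-20,0],0]]'; python3 -m jog '[[[30,-4,0],0],[[60,-7,0],0],[[80,-9,0],0],[[92,-10.5,0],0],[[92,-10.5,0],0]]'; python3 -m jog '[[[0,0,0],0],[[0,0,0],0],[[0,0,0],0]]'; python3 - <<'E'
from m import *
c=cam('scene');cv2.imwrite('pics/f.png',c['frame'])
c=cam('top');P=cloud(c)
for n,roi,z in [("cruc",(375,205,430,262),.094),("ring",(375,205,430,262),.052)]:
    k,q=band(c,P,roi,z,.006); print(n,cv2.minEnclosingCircle((q*1000).astype(np.float32)))
E
```

```text
time: 28.42
eef_pos: [0.448, 0.0365, 0.2008]
tool_rot: [3.141, -0.0, 1.57]
ft_force: [1.3, -0.1, 0.7]
gripper_width: 0.0853
finger_force: 0.0
time: 28.83
eef_pos: [0.428, 0.2118, 0.2009]
tool_rot: [3.141, -0.0, 1.571]
ft_force: [0.2, 0.0, 0.0]
gripper_width: 0.0857
finger_force: 0.0
time: 29.25
eef_pos: [0.4176, 0.3037, 0.2002]
tool_rot: [3.141, -0.0, 1.573]
ft_force: [0.1, 0.4, -0.2]
gripper_width: 0.0855
finger_force: 0.0
time: 29.5
eef_pos: [0.4182, 0.3009, 0.2002]
tool_rot: [3.141, 0.0, 1.57]
ft_force: [0.1, -0.4, -0.2]
gripper_width: 0.0852
finger_force: 0.0
cruc ((506.3995666503906, -312.5458984375), 24.018064498901367)
ring ((507.77569580078125, -315.9601135253906), 42.48672866821289)
```

View pics/f.png

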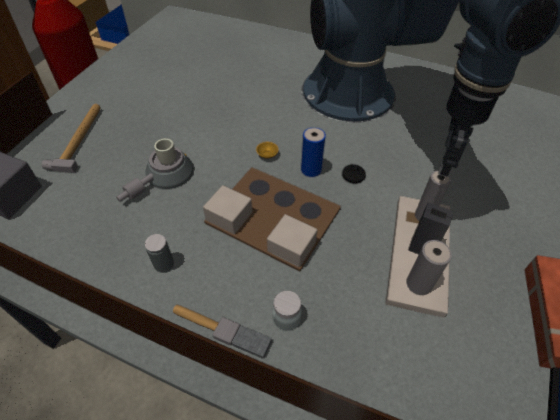

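The crucible stands in the ring at (165,152), about 4 mm off centre; the three items are still on the board. Now return them, slim flask first.

```bash
python3 -m jog '[[[0,0,25],0],[[0,0,50],0],[[0,0,70],0],[[0,0,85],0],[[0,0,92.5],0]]'; python3 -m jog '[[[0,0,0],0],[[0,0,0],0],[[0,0,0],0]]'
```

```text
time: 30.02
eef_pos: [0.4173, 0.3009, 0.1056]
tool_rot: [-3.14, 0.001, 1.57]
ft_force: [-0.1, -1.0, -0.2]
gripper_width: 0.0859
finger_force: 0.0
time: 30.27
eef_pos: [0.4185, 0.3022, 0.1085]
tool_rot: [3.14, -0.001, 1.571]
ft_force: [0.9, -0.3, 0.9]
gripper_width: 0.0855
finger_force: 0.0
```

```bash
python3 -m jog '[[[1.4,-1.2,0],0],[[1.4,-1.2,0],0],[[1.4,-1.2,0],0]]'; python3 -m jog '[[[0,0,0],0],[[0,0,0],0],[[0,0,0],0],[[0,0,0],0],[[0,0,0],0]]' 1; python3 -m jog '[[[0,0,-10],0],[[0,0,-30],0],[[0,0,-55],0],[[0,0,-75],0],[[0,0,-80],0]]'; python3 -m jog '[[[-15,2,0],0],[[-40,6,0],0],[[-70,10,0],0],[[-105,15,0],0],[[-140,20,0],0]]';python3 -m jog '[[[-35,5,0],0],[[-70,10,0],0],[[-105,15,0],0],[[-140,20,0],0],[[-170,25,0],0]]'; python3 -m jog '[[[-25,4,0],0],[[-48,7,0],0],[[-64,9,0],0],[[-74,11,0],0],[[-74.5,11,0],0]]'; python3 -m jog '[[[0,0,0],0],[[0,0,0],0],[[0,0,0],0]]'
```

```text
time: 30.52
eef_pos: [0.4169, 0.3037, 0.1079]
tool_rot: [3.141, -0.001, 1.571]
ft_force: [0.1, -0.5, -0.0]
gripper_width: 0.0854
finger_force: 0.0
time: 30.93
eef_pos: [0.4169, 0.3035, 0.1077]
tool_rot: [3.141, -0.0, 1.571]
ft_force: [0.2, 0.3, 4.3]
gripper_width: 0.0405
finger_force: 60.4
time: 31.35
eef_pos: [0.4176, 0.3041, 0.1908]
tool_rot: [3.139, -0.002, 1.571]
ft_force: [0.9, 1.0, -2.2]
gripper_width: 0.0406
finger_force: 61.6
time: 31.77
eef_pos: [0.4362, 0.1621, 0.1867]
tool_rot: [-3.141, 0.0, 1.572]
ft_force: [1.7, -0.0, -2.6]
gripper_width: 0.0409
finger_force: 61.5
time: 32.18
eef_pos: [0.4612, -0.0088, 0.1869]
tool_rot: [-3.141, 0.0, 1.57]
ft_force: [1.1, 0.3, -2.8]
gripper_width: 0.041
finger_force: 61.5
time: 32.6
eef_pos: [0.4727, -0.0825, 0.1869]
tool_rot: [-3.141, 0.0, 1.569]
ft_force: [-0.9, 1.0, -3.6]
gripper_width: 0.0406
finger_force: 61.5
time: 32.85
eef_pos: [0.4726, -0.0802, 0.1873]
tool_rot: [-3.141, -0.0, 1.572]
ft_force: [-0.4, -0.0, -3.0]
gripper_width: 0.0406
finger_force: 61.5
```

```bash
python3 -m jog '[[[0,0,25],0],[[0,0,50],0],[[0,0,70],0],[[0,0,82],0],[[0,0,87],0]]'; python3 -m jog '[[[0,0,1],0],[[0,0,2],0],[[0,0,2],0],[[0,0,2],0]]'; python3 -m jog '[[[0,0,1],0],[[0,0,2],0],[[0,0,2],0]]'
```

```text
time: 33.27
eef_pos: [0.4716, -0.0802, 0.0987]
tool_rot: [-3.139, -0.001, 1.572]
ft_force: [-1.4, 1.4, -3.0]
gripper_width: 0.0407
finger_force: 61.7
time: 33.6
eef_pos: [0.4733, -0.0811, 0.0992]
tool_rot: [3.14, 0.0, 1.571]
ft_force: [0.0, -0.1, -3.2]
gripper_width: 0.0409
finger_force: 61.7
time: 33.85
eef_pos: [0.4728, -0.0811, 0.0964]
tool_rot: [3.141, 0.0, 1.571]
ft_force: [-0.3, 0.8, -4.2]
gripper_width: 0.041
finger_force: 61.7
```

```bash
python3 -m jog '[[[0,0,0.7],0],[[0,0,1.2],0],[[0,0,1.2],0]]'; python3 -m jog '[[[0,0,0],0],[[0,0,0],0],[[0,0,0],0],[[0,0,0],0],[[0,0,0],0]]' -1; python3 -m jog '[[[0,0,-10],0],[[0,0,-40],0],[[0,0,-70],0],[[0,0,-100],0],[[0,0,-106],0]]'; python3 -m jog '[[[35,3,0],0],[[70,6,0],0],[[105,9,0],0],[[140,12,0],0],[[175,15,0],0]]'; python3 -m jog '[[[35,3,0],0],[[70,6,0],0],[[105,9,0],0],[[140,12,0],0],[[165,14,0],0]]'; python3 -m jog '[[[30,2,0],0],[[50,3,0],0],[[57,4,0],0],[[57,4,0],0],[[57,4,0],0]]'; python3 -m jog '[[[0,0,0],0],[[0,0,0],0],[[0,0,0],0]]'
```

```text
time: 34.1
eef_pos: [0.4727, -0.0811, 0.0951]
tool_rot: [-3.141, -0.0, 1.571]
ft_force: [-0.7, -0.7, -3.1]
gripper_width: 0.0412
finger_force: 61.7
time: 34.52
eef_pos: [0.4728, -0.0811, 0.0953]
tool_rot: [3.141, 0.0, 1.571]
ft_force: [-1.0, -0.1, 0.0]
gripper_width: 0.0855
finger_force: 0.0
time: 34.93
eef_pos: [0.4744, -0.0814, 0.2065]
tool_rot: [3.136, 0.001, 1.571]
ft_force: [0.6, -0.1, 1.2]
gripper_width: 0.0852
finger_force: 0.0
time: 35.35
eef_pos: [0.4876, 0.0955, 0.2019]
tool_rot: [3.141, -0.0, 1.57]
ft_force: [1.1, -0.9, 0.5]
gripper_width: 0.0856
finger_force: 0.0
time: 35.77
eef_pos: [0.5014, 0.2617, 0.2016]
tool_rot: [3.141, -0.0, 1.572]
ft_force: [0.5, -0.0, 0.6]
gripper_width: 0.0857
finger_force: 0.0
time: 36.18
eef_pos: [0.5057, 0.3154, 0.2013]
tool_rot: [-3.142, 0.0, 1.571]
ft_force: [0.3, -0.7, -0.7]
gripper_width: 0.0853
finger_force: 0.0
time: 36.43
eef_pos: [0.5059, 0.315, 0.2015]
tool_rot: [3.141, -0.0, 1.57]
ft_force: [-0.1, 0.4, -0.1]
gripper_width: 0.0853
finger_force: 0.0
```

```bash
python3 -m jog '[[[1,0,25],0],[[1,0,50],0],[[1,0,75],0],[[1,0,90],0],[[1,0,96],0]]'; python3 -m jog '[[[0,0,0],0],[[0,0,0],0],[[0,0,0],0]]'; python3 -m jog '[[[0,0,0],0],[[0,0,0],0],[[0,0,0],0],[[0,0,0],0],[[0,0,0],0]]' 1; python3 -m jog '[[[0,0,-10],0],[[0,0,-30],0],[[0,0,-55],0],[[0,0,-75],0],[[0,0,-80],0]]'; python3 -m jog '[[[-15,-1,0],0],[[-40,-3,0],0],[[-70,-4,0],0],[[-100,-6,0],0],[[-130,-8,0],0]]';python3 -m jog '[[[-30,-2,0],0],[[-60,-4,0],0],[[-90,-6,0],0],[[-120,-8,0],0],[[-145,-10,0],0]]'; python3 -m jog '[[[-22,-2,0],0],[[-40,-3,0],0],[[-50,-3,0],0],[[-56,-3.5,0],0],[[-56,-3.5,0],0]]'; python3 -m jog '[[[0,0,0],0],[[0,0,0],0],[[0,0,0],0]]'
```

```text
time: 36.85
eef_pos: [0.5047, 0.3156, 0.1029]
tool_rot: [-3.139, 0.002, 1.57]
ft_force: [-1.5, 0.2, -0.2]
gripper_width: 0.0855
finger_force: 0.0
time: 37.1
eef_pos: [0.5064, 0.3172, 0.1066]
tool_rot: [3.14, -0.001, 1.571]
ft_force: [0.4, -0.2, 0.3]
gripper_width: 0.0856
finger_force: 0.0
time: 37.52
eef_pos: [0.506, 0.317, 0.1058]
tool_rot: [3.141, -0.0, 1.571]
ft_force: [0.1, -0.8, 5.0]
gripper_width: 0.0393
finger_force: 59.4
time: 37.93
eef_pos: [0.5065, 0.3175, 0.1887]
tool_rot: [3.139, -0.002, 1.571]
ft_force: [0.4, 0.6, -6.3]
gripper_width: 0.0395
finger_force: 61.5
time: 38.35
eef_pos: [0.4969, 0.1856, 0.1843]
tool_rot: [-3.14, 0.001, 1.571]
ft_force: [1.1, 0.6, -7.0]
gripper_width: 0.0394
finger_force: 61.4
time: 38.77
eef_pos: [0.4868, 0.04, 0.1845]
tool_rot: [-3.14, 0.0, 1.57]
ft_force: [1.2, -0.0, -6.8]
gripper_width: 0.04
finger_force: 61.3
time: 39.18
eef_pos: [0.484, -0.0147, 0.1848]
tool_rot: [-3.141, 0.0, 1.57]
ft_force: [0.0, -0.5, -5.7]
gripper_width: 0.0398
finger_force: 61.3
time: 39.43
eef_pos: [0.4843, -0.0133, 0.1851]
tool_rot: [-3.141, -0.0, 1.572]
ft_force: [0.0, 0.6, -6.5]
gripper_width: 0.0394
finger_force: 61.3
```

```bash
python3 -m jog '[[[-1,0,25],0],[[-1,0,50],0],[[-1,0,70],0],[[-1,0,82],0],[[-1,0,87],0]]'; python3 -m jog '[[[0,0,1],0],[[0,0,2],0],[[0,0,2],0],[[0,0,2],0]]'; python3 -m jog '[[[0,0,1],0],[[0,0,2],0],[[0,0,2],0]]'; python3 -m jog '[[[0,0,1],0],[[0,0,1],0]]'
```

```text
time: 39.85
eef_pos: [0.4831, -0.0145, 0.0964]
tool_rot: [-3.139, -0.0, 1.572]
ft_force: [-1.0, -0.8, -6.0]
gripper_width: 0.0398
finger_force: 61.3
time: 40.18
eef_pos: [0.4848, -0.015, 0.0971]
tool_rot: [3.14, 0.0, 1.571]
ft_force: [-0.9, 0.0, -6.1]
gripper_width: 0.0397
finger_force: 61.3
time: 40.43
eef_pos: [0.4843, -0.0151, 0.0943]
tool_rot: [3.141, 0.0, 1.571]
ft_force: [0.1, -0.2, -7.0]
gripper_width: 0.0397
finger_force: 61.3
time: 40.6
eef_pos: [0.4842, -0.0151, 0.0931]
tool_rot: [-3.141, -0.0, 1.571]
ft_force: [-0.6, -0.0, -7.1]
gripper_width: 0.0395
finger_force: 61.3
```

```bash
python3 -m jog '[[[0,0,0.5],0],[[0,0,1],0],[[0,0,1],0]]'; python3 -m jog '[[[0,0,0],0],[[0,0,0],0],[[0,0,0],0],[[0,0,0],0],[[0,0,0],0]]' -1; python3 -m jog '[[[0,0,-10],0],[[0,0,-40],0],[[0,0,-70],0],[[0,0,-100],0],[[0,0,-108],0]]'; python3 -m jog '[[[35,11,0],0],[[70,23,0],0],[[105,34,0],0],[[140,45,0],0],[[175,57,0],0]]'; python3 -m jog '[[[35,11,0],0],[[70,23,0],0],[[105,34,0],0],[[135,44,0],0],[[155,50,0],0]]'; python3 -m jog '[[[13,4,0],0],[[13,4,0],0],[[13,4,0],0],[[13,4,0],0]]'; python3 -m jog '[[[0,0,0],0],[[0,0,0],0]]'
```

```text
time: 40.85
eef_pos: [0.4844, -0.0151, 0.0928]
tool_rot: [3.141, 0.0, 1.571]
ft_force: [-3.1, 0.2, 5.5]
gripper_width: 0.0396
finger_force: 62.5
time: 41.27
eef_pos: [0.4843, -0.0151, 0.0923]
tool_rot: [3.141, 0.0, 1.571]
ft_force: [-0.3, 0.4, -0.1]
gripper_width: 0.0857
finger_force: 0.0
time: 41.68
eef_pos: [0.4858, -0.0151, 0.2052]
tool_rot: [3.136, 0.0, 1.571]
ft_force: [0.4, -0.5, 0.7]
gripper_width: 0.0854
finger_force: 0.0
time: 42.1
eef_pos: [0.5413, 0.1617, 0.2007]
tool_rot: [3.141, -0.0, 1.571]
ft_force: [0.0, -0.6, 0.9]
gripper_width: 0.0854
finger_force: 0.0
time: 42.52
eef_pos: [0.5913, 0.3178, 0.1999]
tool_rot: [-3.141, -0.0, 1.572]
ft_force: [-0.4, -0.7, 0.0]
gripper_width: 0.0856
finger_force: 0.0
time: 42.85
eef_pos: [0.5951, 0.3273, 0.2003]
tool_rot: [-3.141, 0.0, 1.571]
ft_force: [0.2, 0.3, -0.5]
gripper_width: 0.0855
finger_force: 0.0
time: 43.02
eef_pos: [0.5952, 0.327, 0.2007]
tool_rot: [3.141, -0.0, 1.57]
ft_force: [-0.3, -0.5, -0.5]
gripper_width: 0.0853
finger_force: 0.0
```

```bash
python3 -m jog '[[[1,0,25],0],[[1,0,50],0],[[1,0,75],0],[[1,0,90],0],[[1,0,95],0]]'; python3 -m jog '[[[0,0,0],0],[[0,0,0],0],[[0,0,0],0]]'; python3 -m jog '[[[0,0,0],0],[[0,0,0],0],[[0,0,0],0],[[0,0,0],0],[[0,0,0],0]]' 1; python3 -m jog '[[[0,0,-10],0],[[0,0,-30],0],[[0,0,-55],0],[[0,0,-75],0],[[0,0,-85],0]]'; python3 -m jog '[[[-15,-6,0],0],[[-40,-15,0],0],[[-70,-26,0],0],[[-100,-38,0],0],[[-130,-49,0],0]]';python3 -m jog '[[[-30,-11,0],0],[[-60,-23,0],0],[[-85,-32,0],0],[[-105,-40,0],0],[[-120,-45,0],0]]'; python3 -m jog '[[[-12,-5,0],0],[[-20,-8,0],0],[[-24.5,-10.5,0],0],[[-24.5,-10.5,0],0],[[-24.5,-10.5,0],0]]'; python3 -m jog '[[[0,0,0],0],[[0,0,0],0],[[0,0,0],0]]'
```

```text
time: 43.43
eef_pos: [0.594, 0.3276, 0.1027]
tool_rot: [-3.139, 0.002, 1.57]
ft_force: [0.0, -0.3, -0.5]
gripper_width: 0.0856
finger_force: 0.0
time: 43.68
eef_pos: [0.596, 0.3291, 0.1069]
tool_rot: [3.14, -0.001, 1.571]
ft_force: [0.5, 0.1, 0.4]
gripper_width: 0.0852
finger_force: 0.0
time: 44.1
eef_pos: [0.5955, 0.3291, 0.1061]
tool_rot: [3.141, -0.001, 1.571]
ft_force: [-3.0, -0.4, 6.0]
gripper_width: 0.0526
finger_force: 62.1
time: 44.52
eef_pos: [0.5957, 0.3292, 0.1931]
tool_rot: [3.14, -0.001, 1.571]
ft_force: [0.3, 0.3, -6.4]
gripper_width: 0.053
finger_force: 65.2
time: 44.93
eef_pos: [0.5449, 0.1976, 0.1895]
tool_rot: [-3.14, 0.001, 1.571]
ft_force: [0.4, -1.0, -6.8]
gripper_width: 0.0531
finger_force: 66.0
time: 45.35
eef_pos: [0.4999, 0.0771, 0.19]
tool_rot: [-3.14, 0.0, 1.57]
ft_force: [0.6, 0.4, -6.6]
gripper_width: 0.0527
finger_force: 66.0
time: 45.77
eef_pos: [0.4909, 0.0548, 0.1902]
tool_rot: [3.142, -0.0, 1.571]
ft_force: [-0.5, -0.2, -7.9]
gripper_width: 0.0529
finger_force: 66.0
time: 46.02
eef_pos: [0.4909, 0.0549, 0.1901]
tool_rot: [-3.141, -0.0, 1.572]
ft_force: [0.3, -0.3, -7.1]
gripper_width: 0.053
finger_force: 66.0
```

```bash
python3 -m jog '[[[0,0,25],0],[[0,0,50],0],[[0,0,74],0],[[0,0,86],0],[[0,0,91],0]]'; python3 -m jog '[[[0,0,1],0],[[0,0,2],0],[[0,0,2],0],[[0,0,2],0]]'; python3 -m jog '[[[0,0,1],0],[[0,0,2],0],[[0,0,2],0]]'; python3 -m jog '[[[0,0,1],0],[[0,0,1],0]]'
```

```text
time: 46.43
eef_pos: [0.4895, 0.0545, 0.0972]
tool_rot: [-3.139, 0.0, 1.571]
ft_force: [-0.7, -0.2, -7.5]
gripper_width: 0.0531
finger_force: 65.9
time: 46.77
eef_pos: [0.4914, 0.0545, 0.0981]
tool_rot: [3.14, -0.0, 1.571]
ft_force: [0.0, -0.1, -7.8]
gripper_width: 0.0527
finger_force: 65.9
time: 47.02
eef_pos: [0.4908, 0.0544, 0.0953]
tool_rot: [3.141, -0.0, 1.571]
ft_force: [0.5, -0.5, -8.2]
gripper_width: 0.0525
finger_force: 65.9
time: 47.18
eef_pos: [0.4907, 0.0544, 0.0941]
tool_rot: [-3.141, 0.0, 1.571]
ft_force: [0.8, 0.3, -7.9]
gripper_width: 0.0527
finger_force: 65.9
```

```bash
python3 -m jog '[[[0,0,0.7],0],[[0,0,1.2],0],[[0,0,1.2],0]]'; python3 -m jog '[[[0,0,0],0],[[0,0,0],0],[[0,0,0],0],[[0,0,0],0],[[0,0,0],0]]' -1; python3 -m jog '[[[0,0,-10],0],[[0,0,-40],0],[[0,0,-70],0],[[0,0,-100],0],[[0,0,-120],0]]'; python3 -m jog '[[[35,0,0],0],[[70,0,0],0],[[105,0,0],0],[[140,0,0],0],[[175,0,0],0]]'; python3 -m jog '[[[30,0,0],0],[[50,0,0],0],[[60,0,0],0],[[60,0,0],0]]'; python3 - <<'E'
from m import *
c=cam('scene');cv2.imwrite('pics/g.png',c['frame'])
c=cam('top');P=cloud(c)
for n,roi,z in [("wide",(235,222,274,256),.130),("mould",(270,225,302,258),.132),("slim",(300,230,330,262),.140),("cruc",(375,205,430,262),.094)]:
    k,q=band(c,P,roi,z); print(n,cv2.minEnclosingCircle((q*1000).astype(np.float32)))
E
```

```text
time: 47.43
eef_pos: [0.4908, 0.0544, 0.0932]
tool_rot: [3.141, -0.0, 1.571]
ft_force: [-1.3, 0.4, -2.6]
gripper_width: 0.0533
finger_force: 67.1
time: 47.85
eef_pos: [0.4909, 0.0544, 0.0931]
tool_rot: [3.141, -0.0, 1.571]
ft_force: [0.9, 0.9, -0.6]
gripper_width: 0.0852
finger_force: 0.0
time: 48.27
eef_pos: [0.4912, 0.0545, 0.2166]
tool_rot: [3.139, -0.0, 1.571]
ft_force: [1.3, -0.1, 0.4]
gripper_width: 0.0854
finger_force: 0.0
time: 48.68
eef_pos: [0.4904, 0.2311, 0.214]
tool_rot: [3.141, -0.0, 1.571]
ft_force: [1.4, -1.2, 0.6]
gripper_width: 0.0855
finger_force: 0.0
time: 49.02
eef_pos: [0.4905, 0.291, 0.2133]
tool_rot: [3.142, -0.0, 1.573]
ft_force: [0.3, 0.2, -0.4]
gripper_width: 0.0854
finger_force: 0.0
wide ((489.5084228515625, 54.42268371582031), 27.004108428955078)
mould ((484.154296875, -16.082027435302734), 31.221466064453125)
slim ((472.98272705078125, -80.90284729003906), 20.935680389404297)
cruc ((507.00518798828125, -312.7088317871094), 23.45462989807129)
```

View pics/g.png

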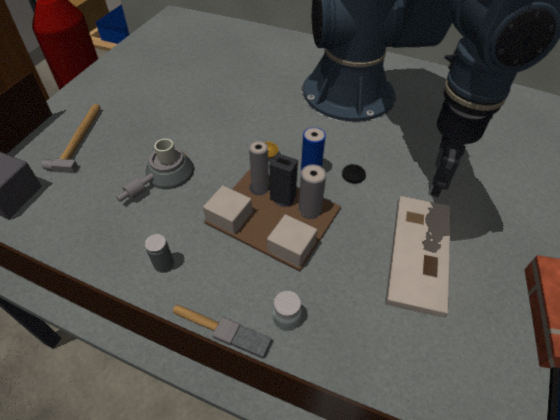

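The flasks and mould are back at (258,165), (284,180) and (312,190), within 1 mm of where they started. The crucible is upright in the ring at (165,152), and the jar and can have not moved.

```bash
python3 -m jog '[[[0,0,0],0],[[0,0,0],0],[[0,0,0],0],[[0,0,0],0]]' | head -1; python3 -c "
from plant import ctrl
print(ctrl.sign_off())"
```

```text
time: 49.45
the job is handed in; nothing more can be done
None
```

I handed the job in at about 49.5 s. In the last camera check the crucible sat in the ring about 4 mm off centre, both flasks and the mould stood within about 1 mm of where they started, and the jar and can looked undisturbed; no verdict came back.

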